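Close the hand press on a fin mould

ROBOT

A 6-joint arm with a two-finger parallel gripper is mounted at the origin on the work surface. World frame = base frame: x ahead of the robot, y to its left, z up, the work surface at z = 0. Lengths are in mm, angles in rad, forces in N, time in s.
With the tool pointing down it reaches from about 375 to 825 mm from the base axis. Payload 5.5 kg.
Tool frame: the origin (TCP) lies at the very end of the fingers, on their centre line; the grasp point (between the pads) lies 19 mm behind it; z points along the fingers, y is the line along which they close (so a half turn about z gives the same grasp; the last joint's range is limited). The gripper opens to 85 mm and grips with 20 to 120 N. Pads are 22 mm wide; open, the fingers measure 114 mm over their backs; the gripper's body (76 mm by 85 mm) begins 54 mm behind the grasp point. The pads swing forward as they close: fully open they stand 13 mm farther back than shut.
Start: joints at [1.295, 0.314, -0.047, 1.21, 0, 1.571], TCP at [163.387, 577.321, 231.299] pointing down, gripper open.
Joint ranges: [-2.67, 2.67], [-0.69, 1.73], [-1.03, 1.25], [-2.08, 2.16], [-1.42, 1.45], [-3.14, 3.14]. Speed limits (rad/s): [2.39, 2.39, 3.01, 3.14, 3.14, 3.14].

INTERFACE

Orientations are given as a unit quaternion [x, y, z, w].
In Python, from station import robot, optics, telemetry gives the robot as it stands (robot), with the cameras (optics) and the readings (telemetry).
- The arm moves only by the shell command python3 inch.py 'ROWS' [OPENING] [FORCE]. ROWS is a JSON list of rows, 1 to 12 of them, each of 4 numbers: dx, dy, dz in mm, then a turn about the tool's z in rad; each row is the pose to reach, as a shift and turn from the pose commanded when the command began, along the tool's axes at that moment; what a row does not reach only later rows make up. A row lasts 1/12 s, in which the tool goes at most 41.7 mm and 0.125 rad, less where a joint would pass 70% of its speed; a pose out of reach is approached as far as the arm can. OPENING is the finger opening in mm, set as the command begins (- or left out keeps the last). The fingers move at their own pace and stop on an object; FORCE is the grip in N (left out, the last holds). Time passes only in rows, so rows that do not move let the fingers close. It prints the time, the measured TCP pose, the force, the opening and the grip force at its end.
- telemetry.sense(): the state, without advancing time (a new reading comes with each control period).
- optics.read_camera(name): name is "scene" or "side" or "wrist"; returns a dict with "image" (420x560x3 uint8, red, green, blue), "intrinsics" (3x3 intrinsics, pixels), "extrinsics" (4x4, takes a point from camera to world coordinates). Camera axes: x right, y up, looking along -z (the intrinsics and any distortion apply to the point x, -y, -z); pixel columns grow to the right and rows downward; lengths in mm; the calibration is good to about 2 mm. A picture is of the moment at which its call begins. There is no depth.
- robot.sign_off(): hands the job in; it is judged then, once.
The state is a dict: "time": time; "qpos": joint angles; "dq": joint speeds; "effort": joint torques, N m; "tcp_pos": TCP position; "orientation": TCP orientation; "force": force on the tool from outside, world axes, zero at the start; "moment": the same for the moment, N m; "grip_width": finger opening in mm; "grip_force": force on a finger pad.
Only numpy, scipy, OpenCV 4.12 (cv2) and the standard library are available. Lean on these libraries where they do the work, as an engineer would, in place of code of your own. Each camera call takes 0.05 s, during which the arm holds its last target. There are 200 camera calls.

TASK

Set the green mould down between the yellow rails of the hand press and let go of it. Then lower the drilled aluminium plate over the tall guide rod, keeping it level so that it does not jam and never forcing or dropping it, until it lies flat on the mould with its red handle squarely above the mould, and let go. Leave the cream mould and everything else on the bench where it is.

Things in the scene. Friction and masses are not known exactly. Their poses are not given: they have to be found in the camera images.
- press: hand press, fixed to the bench: a grey board 220 x 150 x 12 mm (long side along its x axis). Origin at the centre of the board's underside, on the bench; z up. On it stand the guide rod (point rod_foot) at x = -70 mm and the yellow-railed bay (point bay) at x = +25 mm, both at y = 0
- rod_foot (a point): foot of the vertical steel guide rod, on its axis at the level of the board's top face (12 mm over the bench). Rod diameter 12 mm; it rises 170 mm above this point, the last 10 mm tapering to a blunt tip of diameter 4 mm. Around its foot a dark fixed stop collar, diameter 26 mm, 35 mm high. Axes as the press
- bay (a point): centre of the bay for the mould, on the board's top face (12 mm over the bench), 95 mm from the rod axis. Four yellow rails 6 mm high leave a space of 76 mm along the press's x axis and 56 mm along its y axis. Axes as the press
- mould_green: green closed mould, a rigid block 70 x 50 x 36 mm (x, y, z), 0.15 to 0.3 kg, loose on the bench right of the press; origin at the centre of its underside, z up, x along the 70 mm side. It may go into the bay either way round (long side along the press's x axis)
- mould_cream: cream mould of the same size, not wanted now: leave it alone. Origin at the centre of its underside
- plate: loose aluminium plate 180 x 60 x 10 mm (x, y, z), 0.35 to 0.6 kg, flat on the bench left of the press; origin at the centre of its underside, z up. Through hole at x = -70 mm, red handle at x = +25 mm. Closed on the mould, its x axis points the same way as the press's x axis, its underside 36 mm above the board's top face (1 mm clear of the collar)
- plate_hole (a point): centre of the hole at the plate's underside. Hole diameter 15 mm, right through the plate and on through a brass bushing on top, outer diameter 32 mm, up to 34 mm over the underside; axes as the plate
- plate_grip (a point): point to grip on the red handle, 34 mm over the plate's underside. The handle is 50 mm long along the plate's x axis and 18 mm wide across its y axis (fingers close along y), from 10 to 46 mm over the underside. 95 mm from the hole axis, so the rod passes beside the gripper. Axes as the plate
- cup: clear plastic cup, diameter 72 mm, 85 mm high, loose, to be left alone; origin at the centre of its underside
- paint_pot: small amber paint pot, diameter 40 mm, 65 mm high, loose, to be left alone; origin at the centre of its underside
- brush: paint brush 190 mm long, loose, lying flat beyond the moulds, to be left alone
- spatula: spatula 200 mm long, loose, lying flat beyond the plate, to be left alone

How it is judged:
By the outcome, as a careful person would: the job done as asked, in the order asked, and still so for the second after the job is handed in, with the robot touching nothing.
It also fails if it takes over 72 s, if anything falls off the work surface, if the arm or the gripper's body presses on something with over 40 N, if the wrist force passes 120 N, or if a joint passes its speed limit or range.

## Working session

There is one attempt and no reset: what is moved stays moved. The work goes in short steps, Python scripts to look and compute and a shell command to move; the robot and the scene stay as the last step left them, time stands still between calls to the robot, and variables do not carry over. Pictures are saved under pics/ and viewed, at most 10 in all, crops included, and the job is handed in when it is done.

```bash
ls; mkdir -p pics
python3 - <<'E'
from station import robot, optics, telemetry
import cv2,numpy as np
s=telemetry.sense();print(s['time'],s['tcp_pos'],s['orientation'],s['grip_width'],s['force'])
for n in['scene','side']:
    c=optics.read_camera(n);cv2.imwrite(f'pics/{n}0.png',c['image'][:,:,::-1]);print(n,c['intrinsics'],c['extrinsics'],[k for k in c])
E
```

```text
inch.py
pics
station.py
0.0 [163.24261486 576.73659841 230.40204514] [ 1.37489009e-01  9.90502896e-01 -8.76759715e-04 -1.29470156e-04] 85.29509151752598 [ 0.19214055 -0.28459978  0.28543009]
scene [[479.61666853   0.         287.65745041]
 [  0.         479.61666853 207.73846079]
 [  0.           0.           1.        ]] [[ 1.26821712e-01 -8.08607007e-01  5.74518025e-01  1.30394362e+03]
 [ 9.91921693e-01  1.01772660e-01 -7.57210732e-02 -1.41885974e+02]
 [ 2.75836288e-03  5.79479968e-01  8.14981814e-01  1.04166931e+03]
 [ 0.00000000e+00  0.00000000e+00  0.00000000e+00  1.00000000e+00]] ['image', 'intrinsics', 'extrinsics']
side [[416.53455823   0.         275.36829657]
 [  0.         416.53455823 210.54632315]
 [  0.           0.           1.        ]] [[ 6.75995304e-01  5.48848329e-01 -4.91727425e-01  8.39281585e+01]
 [-7.36896579e-01  5.00113988e-01 -4.54829013e-01 -5.50944131e+02]
 [-3.71238028e-03  6.69814534e-01  7.42519163e-01  8.61007904e+02]
 [ 0.00000000e+00  0.00000000e+00  0.00000000e+00  1.00000000e+00]] ['image', 'intrinsics', 'extrinsics']
```

View pics/scene0.png

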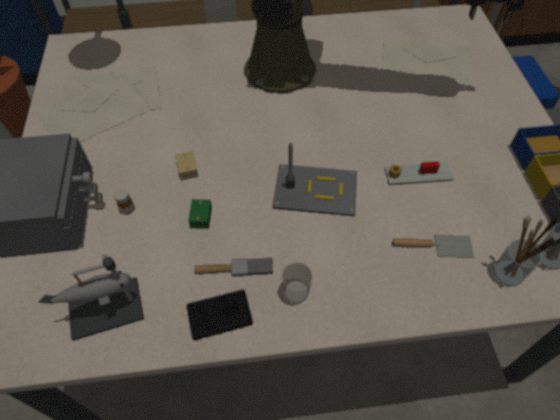

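View pics/side0.png

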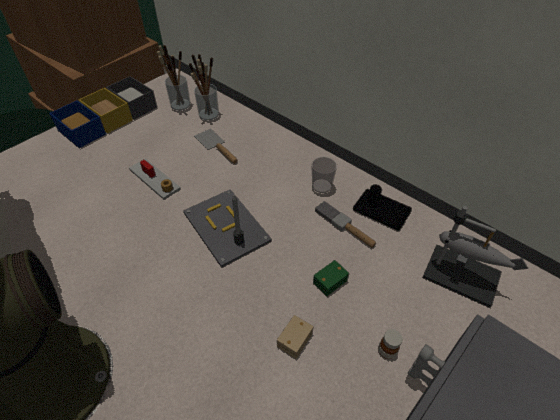

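Both views show the green mould (scene 200,213), cream mould (187,165), press (316,189) and plate (419,173, red handle on the right, so hole toward the press). The image is dim, so I'll enlarge the crops.

Run:
```python
import cv2,numpy as np
a=cv2.imread('pics/scene0.png');b=cv2.imread('pics/side0.png')
def crop(im,x,y,w,h,k):
    c=cv2.resize(im[y:y+h,x:x+w],None,fx=k,fy=k,interpolation=cv2.INTER_CUBIC)
    c=cv2.convertScaleAbs(c,alpha=1.7)
    for i in range(0,w,10):
        cv2.line(c,(i*k,0),(i*k,6),(0,0,255),1);
        if i%20==0: cv2.putText(c,str(x+i),(i*k,16),0,.35,(0,0,255),1)
    for j in range(0,h,10):
        cv2.line(c,(0,j*k),(6,j*k),(0,0,255),1); cv2.putText(c,str(y+j),(8,j*k+4),0,.35,(0,0,255),1)
    return c
A=np.zeros((600,800,3),np.uint8)
c=crop(a,265,140,195,80,4);A[:320,:780]=c
c=crop(a,170,190,60,45,6);A[325:595,:360]=c
c=crop(b,300,250,60,50,5);A[325:575,370:670]=c
cv2.imwrite('pics/c1.png',A)
B=np.zeros((600,800,3),np.uint8)
c=crop(b,120,150,160,120,5);B[:600,:800]=c
cv2.imwrite('pics/c2.png',B)
```

```text
(no output)
```

View pics/c1.png

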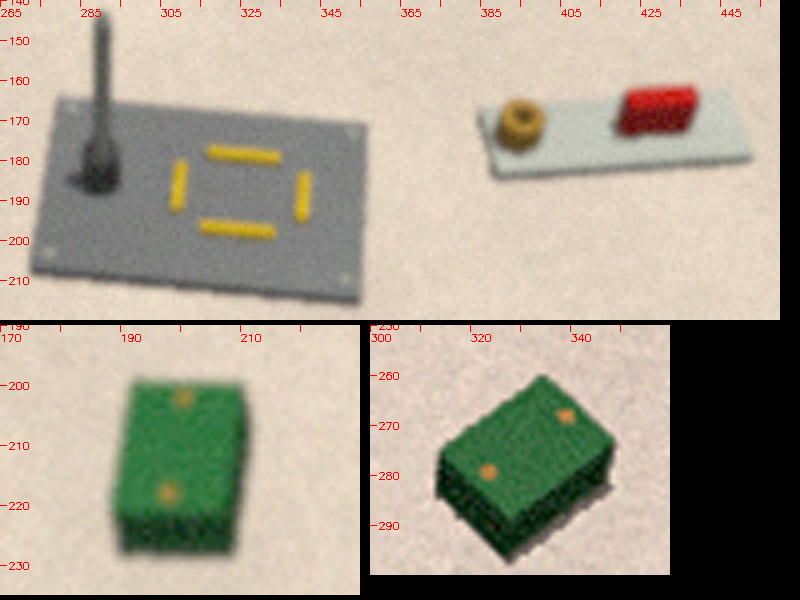

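View pics/c2.png

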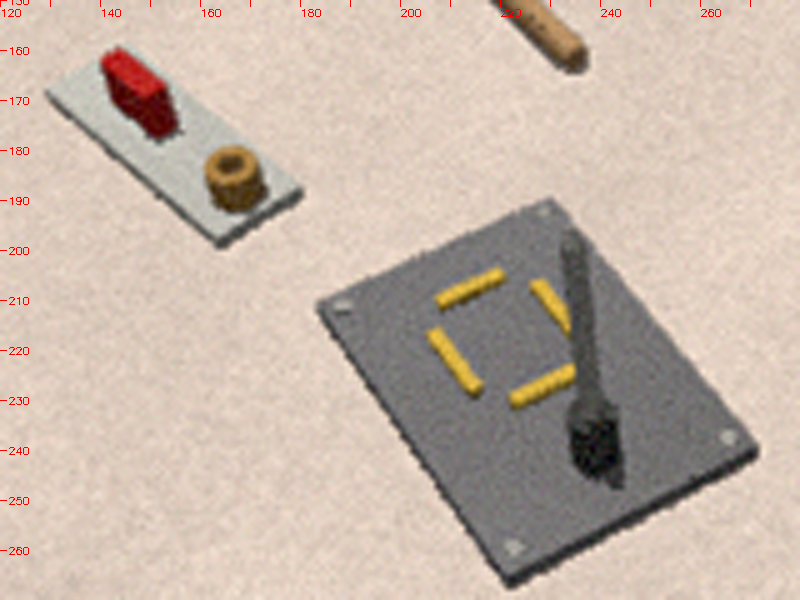

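Press corners, rails, rod tip, plate corners, handle and bushing, and green mould corners can all be read off both crops. Next I fit the poses.

```bash
cat > h.py <<'E'
import numpy as np
from scipy.optimize import least_squares
from scipy.spatial.transform import Rotation as R
def proj(c,P):
    P=np.atleast_2d(P);E=c['extrinsics'];p=(P-E[:3,3])@E[:3,:3];K=c['intrinsics']
    return np.c_[K[0,2]+K[0,0]*p[:,0]/-p[:,2],K[1,2]-K[1,1]*p[:,1]/-p[:,2]]
def loc(v,p):
    c,s=np.cos(v[2]),np.sin(v[2]);p=np.array(p,float)
    return np.c_[v[0]+c*p[:,0]-s*p[:,1],v[1]+s*p[:,0]+c*p[:,1],p[:,2]]
def fit(obs,g):
    f=lambda v:np.concatenate([(proj(c,loc(v,p))-u).ravel() for c,p,u in obs])
    r=least_squares(f,g,x_scale=[10,10,.1],loss='soft_l1');print('rms px',np.sqrt(np.mean(f(r.x)**2)));return r.x,f(r.x)
def toolstep(target,yaw,s,cmd=None):
    "shift in tool axes and turn to bring TCP to target with closing line at yaw"
    Rt=R.from_quat(s['orientation']).as_matrix();d=Rt.T@(np.array(target)-s['tcp_pos'])
    a=np.arctan2(Rt[1,1],Rt[0,1]);t=-((yaw-a+np.pi/2)%np.pi-np.pi/2)
    return d.round(1),round(t,3)
E
python3 - <<'E'
from h import *; from station import robot, optics, telemetry
S=optics.read_camera('scene');D=optics.read_camera('side')
def px(l,k,x,y,X0=0,Y0=0):l=np.array(l,float);return (l-[X0,Y0]+.5)/k-.5+[x,y]
sc=lambda l:px(l,4,265,140);si=lambda l:px(l,5,120,150)
bc=[(-110,75,12),(110,75,12),(110,-75,12),(-110,-75,12)]
rails=[(25,31,15),(25,-31,15),(-16,0,15),(66,0,15)]
p=[(S,bc+rails+[(-70,0,182)],sc([(57,97),(368,123),(359,296),(31,267),(244,155),(238,228),(179,185),(303,196),(102,12)])),
(D,[bc[0],bc[3],bc[1],bc[2]],si([(510,578),(757,449),(318,305),(551,199)]))]
q=[(-90,30,10),(90,30,10),(90,-30,10),(-90,-30,10)]
pl=[(S,q+[(-70,0,34),(25,0,46)],sc([(479,107),(740,90),(751,157),(494,175),(522,110),(661,95)])),
(D,[q[0],q[3],q[1],(-70,0,34),(25,0,46)],si([(220,242),(303,188),(46,94),(232,161),(135,77)]))]
g=[(-35,-25,36),(-35,25,36),(35,25,36),(35,-25,36)]
gr=[(S,g+[(35,-25,0),(35,25,0)],px([(131,380),(243,383),(236,514),(114,513),(118,556),(233,556)],6,170,190,0,325)),
(D,[g[1],g[2],g[3],g[0],(-35,-25,0),(-35,25,0),(35,-25,0)],px([(438,452),(543,376),(614,441),(511,519),(509,564),(437,497),(612,488)],5,300,250,370,325))]
for n,o,v in[('press',p,[600,0,1.6]),('plate',pl,[550,250,1.6]),('green',gr,[650,-250,0])]:
    for k,oo in[('both',o),('scene',o[:1]),('side',o[1:])]:
        x,f=fit(oo,v);print(n,k,x.round(3))
        if k=='both':print(f.reshape(-1,2).round(1).tolist());b=x
    if n=='green':
        s=telemetry.sense();print(toolstep([b[0],b[1],20],b[2]+np.pi/2,s))
    if n=='press':print('rod,bay',loc(b,[(-70,0,12),(25,0,12)]))
    if n=='plate':print('hole,grip',loc(b,[(-70,0,12),(25,0,12)]))
E
```

```text
rms px 0.6652495871839846
press both [520.993  36.442   1.333]
[[-0.6, -0.6], [-0.1, -0.3], [0.6, 0.3], [-0.9, -0.1], [-0.4, 0.5], [-0.4, 0.3], [-0.0, 0.6], [-0.8, 0.5], [-0.1, -0.4], [-1.3, -0.2], [0.3, -1.2], [-1.5, -0.6], [-0.6, -1.0]]
rms px 0.42393344398624583
press scene [520.739  37.382   1.337]
rms px 0.5996123488435204
press side [520.923  33.035   1.33 ]
rod,bay [[504.52628582 -31.59403373  12.        ]
 [526.87417203  60.73999024  12.        ]]
rms px 0.9168962217830474
plate both [503.063 329.034   1.531]
[[-0.6, 0.2], [-3.2, 0.3], [0.1, 0.0], [0.1, -0.1], [-0.5, 1.6], [-0.1, 0.3], [-0.8, -0.6], [-0.2, -0.4], [-0.4, -1.0], [-0.2, 0.8], [-0.6, -1.2]]
rms px 0.8603029366629087
plate scene [502.014 330.565   1.516]
rms px 0.50007360031356
plate side [502.285 326.269   1.54 ]
hole,grip [[500.25171702 259.09027876  12.        ]
 [504.06690015 354.01363931  12.        ]]
rms px 0.8715593678170702
green both [ 5.71605e+02 -2.76617e+02 -1.30000e-01]
[[-1.3, -0.3], [-0.7, -0.8], [-2.3, -0.3], [-1.8, -0.2], [-0.1, 0.4], [0.1, 0.5], [-0.4, -0.2], [-0.3, -0.9], [0.7, -0.5], [0.2, 0.6], [-0.8, -0.3], [-1.1, -0.9], [-0.8, -1.6]]
rms px 0.672918886344208
green scene [ 5.72309e+02 -2.74056e+02 -1.34000e-01]
rms px 0.6087385010923451
green side [ 5.71038e+02 -2.78215e+02 -1.38000e-01]
(array([-625.3, -710. ,  211.5]), np.float64(-0.146))
```

```bash
T='[-300,-340,0,-0.14]'; true
python3 inch.py '[[-26,-30,0,0],[-52,-59,0,0],[-79,-89,0,0],[-105,-118,0,0],[-131,-148,0,0],[-157,-178,0,0],[-183,-207,0,0],[-209,-237,0,0],[-235,-266,0,0],[-261,-296,0,0],[-287,-325,0,0],[-313,-355,0,0]]' 85
python3 inch.py '[[-26,-30,0,0],[-52,-59,0,0],[-79,-89,0,0],[-105,-118,0,0],[-131,-148,0,0],[-157,-178,0,0],[-183,-207,0,0],[-209,-237,0,0],[-235,-266,0,0],[-261,-296,0,0],[-287,-325,0,0],[-313,-355,0,0]]'
python3 - <<'E'
from h import *; from station import robot, optics, telemetry
import cv2
c=optics.read_camera('wrist');cv2.imwrite('pics/w1.png',cv2.convertScaleAbs(c['image'][:,:,::-1],alpha=1.5));s=telemetry.sense();print(s['tcp_pos'])
print(c['intrinsics'].round(1).tolist(),c['extrinsics'].round(3).tolist())
print(toolstep([571.6,-276.6,20],-.13+np.pi/2,s))
E
```

```text
time: 1.2
tcp_pos: [368.3, 148.8, 231.5]
orientation: [0.137, 0.991, 0.0, 0.0]
force: [1.0, 0.9, 0.4]
grip_width: 84.9
grip_force: 0.0
time: 2.2
tcp_pos: [572.8, -278.2, 231.0]
orientation: [0.138, 0.99, 0.0, -0.0]
force: [1.8, 1.4, 0.0]
grip_width: 84.8
grip_force: 0.0
[ 575.17749649 -284.61385562  229.56096875]
[[368.8, 0.0, 284.2], [0.0, 368.8, 206.6], [0.0, 0.0, 1.0]] [[0.274, -0.922, -0.274, 501.761], [0.962, 0.262, 0.078, -256.994], [0.0, -0.285, 0.958, 374.071], [0.0, 0.0, 0.0, 1.0]]
(array([  6. ,   7.5, 209.5]), np.float64(-0.15))
```

View pics/w1.png

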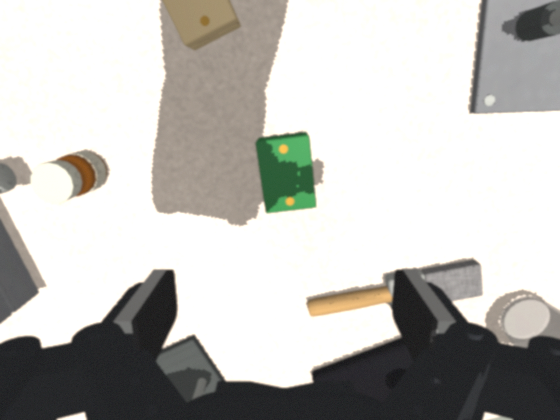

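The wrist view shows the green mould at about (287,172), with top corners (257,138), (306,133), (315,206), (266,212). It is clear of everything. I'll turn, settle and measure again by segmenting the top.

```bash
python3 inch.py '[[0,0,30,-0.1],[0,0,50,-0.15],[0,0,50,-0.15],[0,0,50,-0.15],[0,0,50,-0.15]]'
python3 - <<'E'
from h import *; from station import robot, optics, telemetry
import cv2
c=optics.read_camera('wrist');s=telemetry.sense();im=c['image']
cv2.imwrite('pics/w2.png',im[:,:,::-1])
print(s['tcp_pos'],'tcp px',proj(c,[s['tcp_pos']]))
print(toolstep([571.6,-276.6,20],-.13+np.pi/2,s))
r,g,b=[im[:,:,i].astype(int) for i in range(3)]
m=((g>1.5*r)&(g>1.3*b)&(g>50)).astype(np.uint8)
n,l,st,ce=cv2.connectedComponentsWithStats(m);i=1+st[1:,4].argmax();print(st[i])
m=cv2.morphologyEx((l==i).astype(np.uint8),cv2.MORPH_CLOSE,np.ones((9,9)))
hull=cv2.convexHull(np.argwhere(m)[:,::-1].astype(np.int32))
print(cv2.boxPoints(cv2.minAreaRect(hull)).round(1).tolist(), cv2.approxPolyDP(hull,4,True).reshape(-1,2).tolist())
cv2.imwrite('pics/w2c.png',cv2.convertScaleAbs(cv2.resize(im[60:260,180:400,::-1],None,fx=3,fy=3,interpolation=2),alpha=1.2))
print(proj(c,loc([571.6,-276.6,-.13],[(-35,-25,36),(-35,25,36),(35,25,36),(35,-25,36)])).round(1).tolist())
E
```

```text
time: 2.67
tcp_pos: [572.7, -276.2, 182.4]
orientation: [0.063, 0.998, -0.0, 0.0]
force: [0.7, 0.5, 0.3]
grip_width: 85.4
grip_force: 0.0
[ 573.19976046 -276.36387839  183.07763704] tcp px [[281.1967798  278.36394227]]
(array([  1.9,  -0.3, 163.1]), np.float64(0.004))
[ 256  141   61   87 4791]
[[256.0, 141.0], [316.0, 141.0], [316.0, 227.0], [256.0, 227.0]] [[312, 143], [312, 226], [256, 225], [258, 142]]
[[250.2, 147.1], [314.1, 147.2], [312.0, 231.4], [252.2, 231.2]]
```

View pics/w2c.png

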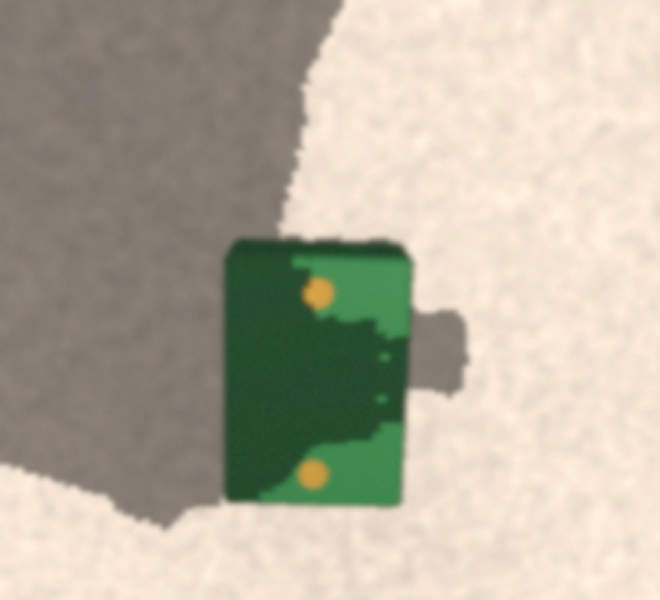

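Top-face corners are at px (256,146), (317,146), (313,228), (255,227). Compared with the prediction, the mould is about 2 mm nearer the base and 2.5 mm more to +y. Descend and grasp.

```bash
python3 inch.py '[[3,1.5,30,0],[3,1.5,60,0.01],[3,1.5,90,0.01],[3,1.5,120,0.01],[3,1.5,145,0.01],[3,1.5,160,0.01],[3,1.5,170,0.01],[3,1.5,175,0.01],[3,1.5,175,0.01]]'
python3 inch.py '[[0,0,0,0],[0,0,0,0],[0,0,0,0],[0,0,0,0],[0,0,0,0],[0,0,0,0],[0,0,0,0],[0,0,0,0],[0,0,0,0],[0,0,0,0]]' 35 60
```

```text
time: 3.47
tcp_pos: [570.0, -274.4, 6.6]
orientation: [0.068, 0.998, -0.0, 0.0]
force: [1.0, -0.1, -1.0]
grip_width: 84.7
grip_force: 0.0
time: 4.3
tcp_pos: [570.9, -275.1, 8.0]
orientation: [0.068, 0.998, -0.001, 0.001]
force: [-1.2, 0.4, 6.0]
grip_width: 49.1
grip_force: 63.8
```

Gripped (49.1 mm, 64 N). Lift above rod height.

```bash
python3 inch.py '[[0,0,-10,0],[0,0,-30,0],[0,0,-60,0],[0,0,-90,0],[0,0,-120,0],[0,0,-150,0],[0,0,-180,0],[0,0,-200,0],[0,0,-210,0],[0,0,-210,0],[0,0,-210,0],[0,0,-210,0]]'
python3 - <<'E'
from h import *; from station import robot, optics, telemetry
s=telemetry.sense();print(s['tcp_pos'],s['qpos'].round(2) if hasattr(s['qpos'],'round') else s['qpos'],toolstep([527,60.7,180],-.238,s))
E
```

```text
time: 5.3
tcp_pos: [568.5, -273.9, 214.4]
orientation: [0.068, 0.998, 0.001, -0.001]
force: [0.4, 0.1, -3.6]
grip_width: 49.2
grip_force: 62.7
[ 568.54444235 -273.94319464  214.36321147] [-0.45  0.38  0.01  1.2  -0.   -0.31] (array([ 86.4, 325.9,  34.9]), np.float64(-1.469))
```

```bash
python3 inch.py '[[7,27,0,0.12],[14,54,0,0.24],[21,81,0,0.36],[28,108,0,0.48],[36,136,0,0.6],[43,163,0,0.72],[50,190,0,0.84],[57,217,0,0.96],[65,245,0,1.08],[72,272,0,1.2],[79,299,0,1.32],[86,326,0,1.44]]'
python3 inch.py '[[0,0,0,0.12],[0,0,0,0.232],[0,0,0,0.232],[0,0,0,0.232],[0,0,0,0.232],[0,0,0,0.232]]'
python3 - <<'E'
from h import *; from station import robot, optics, telemetry
import cv2
s=telemetry.sense();print(s['tcp_pos'],toolstep([527,60.7,90],-.238,s),s['qpos'])
c=optics.read_camera('wrist');cv2.imwrite('pics/w3.png',c['image'][:,:,::-1])
E
```

```text
time: 6.3
tcp_pos: [526.8, 61.3, 214.3]
orientation: [0.711, 0.703, -0.001, -0.001]
force: [1.2, -0.1, -2.1]
grip_width: 49.1
grip_force: 62.7
time: 6.8
tcp_pos: [528.2, 59.8, 215.7]
orientation: [0.785, 0.619, -0.0, -0.0]
force: [0.7, 0.3, -2.1]
grip_width: 49.0
grip_force: 62.7
[528.21657187  59.77687724 215.68498536] (array([  0.7,  -1.3, 125.7]), np.float64(0.002)) [ 1.12691593e-01  1.93171457e-01 -2.39332471e-01  1.13937122e+00
 -5.87272070e-06  1.91930447e+00]
```

View pics/w3.png

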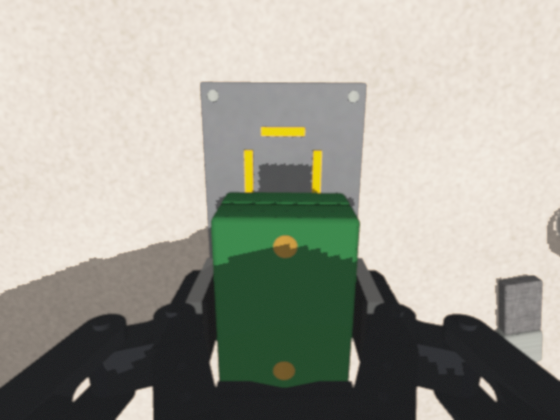

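The wrist view shows the mould held squarely, rails at x≈249 and 317, the end rail at (283,131), and bolts at (285,246) and (284,370). I'll fit the press and mould in this same camera.

Run:
```python
from h import *; from station import robot, optics, telemetry
import cv2
c=optics.read_camera('wrist');s=telemetry.sense();im=c['image'].astype(int);r,g,b=im[...,0],im[...,1],im[...,2]
m=((r>150)&(g>120)&(b<90)).astype(np.uint8);m[190:]=0
n,l,st,ce=cv2.connectedComponentsWithStats(m);print(st[1:].tolist(),ce[1:].round(1).tolist())
m2=((r>140)&(g>90)&(b<90)|(r>90)&(r>1.4*g)&(b<60)).astype(np.uint8);m2[:200]=0
n,l,st2,ce2=cv2.connectedComponentsWithStats(m2);print([(a.tolist(),d.round(1).tolist()) for a,d in zip(st2[1:],ce2[1:]) if a[4]>30])
big=[i for i in range(1,n0) if st[i,4]>30] if (n0:=len(st)) else 0
end=min(big,key=lambda i:ce[i,1])
lr=sorted([i for i in big if i!=end],key=lambda i:ce[i,0])
mid=(st[lr[0],0]+st[lr[0],2]/2+st[lr[1],0]+st[lr[1],2]/2)/2; print('rail mid x',mid,'end',ce[end])
# press: corners of board top + end rail ; image left = press +y
o=[(c,[(110,75,12),(110,-75,12),(66,0,18)],np.array([(201,83),(365,83),ce[end]]))]
v,f=fit(o,[521,36.4,1.333]);print('press',v,f.round(1));print('bay',loc(v,[(25,0,12)]))
z=s['tcp_pos'][2]-8+36
o=[(c,[(35,25,z),(35,-25,z),(25.7,0,z),(-25.7,0,z)],np.array([(212,219),(357,219),(285.5,246),(284,371)]))]
w,f=fit(o,[s['tcp_pos'][0],s['tcp_pos'][1],1.333]);print('mould',w,f.round(1),s['tcp_pos'])
d=loc(v,[(25,0,12)])[0]-[w[0],w[1],12];Rt=R.from_quat(s['orientation']).as_matrix();print('tool shift',Rt.T@d,'turn',-(v[2]-w[2]))
```

```text
[[261, 127, 44, 9, 382], [244, 150, 9, 40, 338], [311, 150, 10, 40, 338]] [[282.0, 131.0], [248.2, 169.0], [316.0, 169.5]]
[([273, 236, 24, 13, 213], [285.2, 241.7])]
rail mid x 282.25 end [281.97643979 131.04450262]
rms px 1.6021393777947799
press [519.19278644  37.11913073   1.33280497] [-2.9 -0.5  1.2 -0.4  0.2  2.2]
bay [[525.08656331  61.41446761  12.        ]]
rms px 1.9637936846525748
mould [527.11840004  60.36150205   1.32864548] [-2.9 -0.3  4.4  0.4 -0.4 -0.7  0.4  1.5] [528.44100694  59.83803433 216.04264261]
tool shift [ 5.47552843e-01 -2.22199958e+00  8.33486415e-04] turn -0.004159488178110404
```

```bash
python3 inch.py '[[0.5,-2.1,20,0],[0.5,-2.1,50,0],[0.5,-2.1,80,0],[0.5,-2.1,110,0],[0.5,-2.1,135,0],[0.5,-2.1,155,0],[0.5,-2.1,168,0],[0.5,-2.1,174,0],[0.5,-2.1,174,0],[0.5,-2.1,174,0],[0.5,-2.1,174,0]]'
python3 - <<'E'
from h import *; from station import robot, optics, telemetry
import cv2
c=optics.read_camera('wrist');s=telemetry.sense();print(s['tcp_pos'],s['orientation'])
a=optics.read_camera('scene')['image'];b=optics.read_camera('side')['image']
A=np.zeros((600,800,3),np.uint8)
A[:300,:400]=cv2.resize(c['image'][80:280,150:417],(400,300))
def cr(im,x,y,w,h,k):return cv2.resize(cv2.convertScaleAbs(im[y:y+h,x:x+w],alpha=1.7),None,fx=k,fy=k,interpolation=2)
A[:300,400:]=cr(a,265,140,100,75,4)
A[300:,:400]=cr(b,180,185,100,75,4)
im=c['image'].astype(int);r,g,bb=im[...,0],im[...,1],im[...,2]
m=((r>150)&(g>120)&(bb<90)).astype(np.uint8)
n,l,st,ce=cv2.connectedComponentsWithStats(m);print([x.tolist() for x in st[1:] if x[4]>30])
cv2.imwrite('pics/m4.png',A[:,:,::-1])
E
```

```text
time: 7.82
tcp_pos: [527.7, 61.2, 43.5]
orientation: [0.786, 0.619, 0.001, 0.0]
force: [-0.1, 0.3, -1.6]
grip_width: 49.3
grip_force: 63.0
[527.79748742  61.25801956  43.59366969] [7.85718759e-01 6.18582822e-01 9.85908197e-04 5.94155765e-04]
[[239, 158, 87, 19, 1554], [207, 202, 14, 44, 239], [350, 203, 8, 12, 59], [274, 236, 23, 12, 183]]
```

View pics/m4.png

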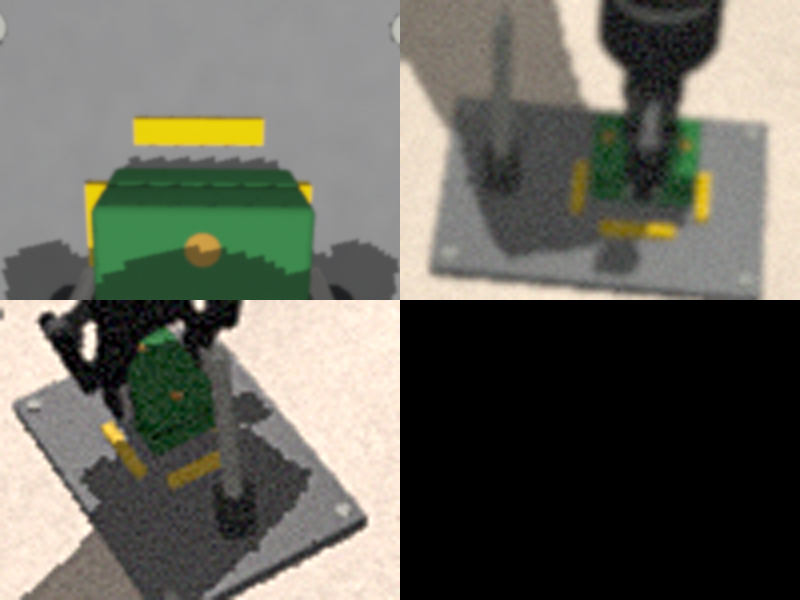

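Mould hovers about 20 mm over the bay, between the rails. A small residual shift is needed, so I'll compute it along the press's x by rays.

Run:
```python
from h import *; from station import robot, optics, telemetry
c=optics.read_camera('wrist');s=telemetry.sense();t=s['tcp_pos'];print(t)
E=c['extrinsics'];K=c['intrinsics'];Rt=R.from_quat(s['orientation']).as_matrix()
print('cam in tool',Rt.T@(E[:3,3]-t))
for off in(8,12):
  P=[t+Rt@np.array([35,y,off-h]) for y in(-25,25) for h in(0,18,36)]
  print(off,proj(c,P).round(1).tolist())
def ray(u,v,z):
    d=E[:3,:3]@np.array([(u-K[0,2])/K[0,0],-(v-K[1,2])/K[1,1],-1]);p=E[:3,3]+d*(z-E[2,3])/d[2];return (Rt.T@(p-t)).round(1)
print('end rail inner top',ray(282.7,177.3,18),'outer',ray(282.7,158,18))
for off in(8,12):print('mould top edge',ray(285.3,217.3,t[2]-off+36),'bottom',ray(285.3,192.7,t[2]-off))
```

```text
[527.3522774   61.26826868  43.20805439]
cam in tool [  73.75165426   -1.29201695 -143.25663816]
8 [[228.1, 192.5], [221.2, 204.4], [212.3, 219.6], [346.3, 192.3], [354.1, 204.2], [364.0, 219.4]]
12 [[229.5, 190.2], [222.9, 201.5], [214.5, 215.9], [344.8, 190.0], [352.2, 201.3], [361.6, 215.7]]
end rail inner top [37.8 -2.  25.2] outer [46.9 -1.9 25.2]
mould top edge [ 35.8  -0.9 -28. ] bottom [34.9 -0.8  8. ]
mould top edge [ 34.4  -0.9 -24. ] bottom [33.8 -0.8 12. ]
```

```bash
python3 inch.py '[[-0.5,-1.1,5,0],[-0.5,-1.1,10,0],[-0.5,-1.1,15,0],[-0.5,-1.1,19,0],[-0.5,-1.1,21,0],[-0.5,-1.1,21,0],[-0.5,-1.1,21,0]]'
python3 inch.py '[[0,0,0.5,0],[0,0,1,0],[0,0,1.5,0],[0,0,1.5,0],[0,0,1.5,0]]'
```

```text
time: 8.6
tcp_pos: [525.2, 60.9, 21.0]
orientation: [0.786, 0.619, -0.0, -0.0]
force: [-0.2, 0.7, -1.7]
grip_width: 49.1
grip_force: 63.0
time: 9.02
tcp_pos: [525.7, 61.0, 20.1]
orientation: [0.786, 0.619, 0.0, 0.0]
force: [0.4, -0.2, 0.0]
grip_width: 49.0
grip_force: 63.1
```

Near touch (load is going to zero). Settle slightly, then open gently.

```bash
python3 inch.py '[[0,0,0.5,0],[0,0,0.8,0],[0,0,0.8,0]]'
python3 inch.py '[[0,0,0,0],[0,0,0,0],[0,0,0,0],[0,0,0,0],[0,0,0,0],[0,0,0,0]]' 80
python3 inch.py '[[0,0,-15,0],[0,0,-40,0],[0,0,-75,0],[0,0,-110,0],[0,0,-140,0],[0,0,-170,0],[0,0,-190,0],[0,0,-200,0],[0,0,-200,0],[0,0,-200,0],[0,0,-200,0]]'
python3 - <<'E'
from h import *; from station import robot, optics, telemetry
import cv2
c=optics.read_camera('wrist');s=telemetry.sense();print(s['tcp_pos'],s['force'])
print('to grip hover',toolstep([504,354,200],1.531+np.pi/2,s))
a=optics.read_camera('scene')['image'];b=optics.read_camera('side')['image']
A=np.zeros((600,800,3),np.uint8)
A[:300,:400]=cv2.resize(c['image'][80:380,80:480],(400,300))
def cr(im,x,y,w,h,k):return cv2.resize(cv2.convertScaleAbs(im[y:y+h,x:x+w],alpha=1.7),None,fx=k,fy=k,interpolation=2)
A[:300,400:]=cr(a,265,140,100,75,4)
A[300:,:400]=cr(b,180,185,100,75,4)
cv2.imwrite('pics/m5.png',A[:,:,::-1])
E
```

```text
time: 9.27
tcp_pos: [525.6, 61.0, 20.0]
orientation: [0.786, 0.619, 0.0, 0.0]
force: [-2.6, -0.3, 8.9]
grip_width: 49.1
grip_force: 64.4
time: 9.77
tcp_pos: [525.4, 60.9, 18.9]
orientation: [0.786, 0.619, -0.0, -0.0]
force: [-0.9, -0.9, -0.5]
grip_width: 79.9
grip_force: 0.0
time: 10.68
tcp_pos: [524.4, 60.8, 217.2]
orientation: [0.786, 0.619, -0.001, -0.001]
force: [-0.5, 0.1, 0.1]
grip_width: 80.2
grip_force: 0.0
[524.22828501  60.7897338  216.98117478] [-1.02143536 -0.03122187 -1.02530347]
to grip hover (array([280.3, -88.5,  16.9]), np.float64(-0.197))
```

View pics/m5.png

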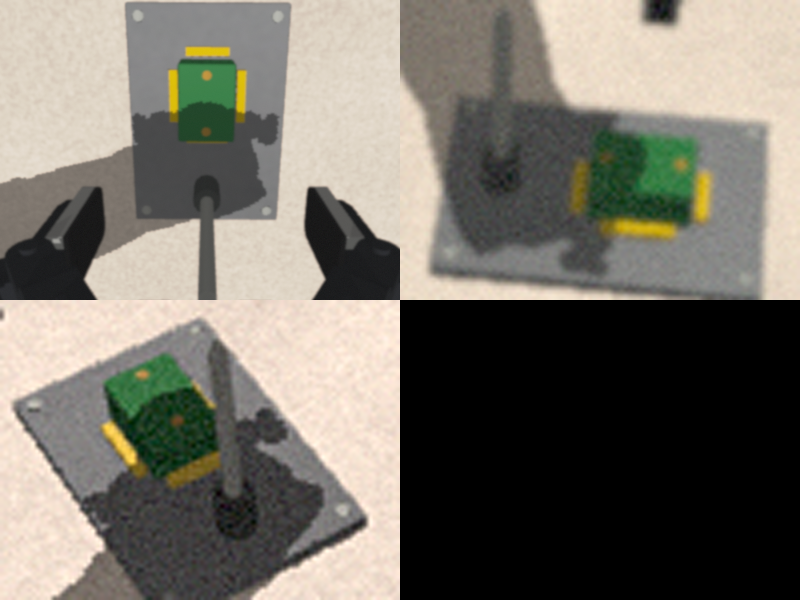

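The mould is seated between all four rails. Now toward the plate, stopping midway so the wrist camera can see the whole rod.

```bash
python3 inch.py '[[30,-10,0,0],[60,-20,0,0],[90,-30,0,0],[120,-40,0,0],[120,-40,0,0],[120,-40,0,0],[120,-40,0,0],[120,-40,0,0],[120,-40,0,0]]' 60
python3 - <<'E'
from station import robot, optics, telemetry
import pickle
pickle.dump((optics.read_camera('wrist'),telemetry.sense()),open('v1.pkl','wb'))
E
python3 inch.py '[[30,-10,0,-0.05],[60,-20,0,-0.1],[90,-30,0,-0.15],[120,-40,0,-0.197],[160,-48,0,-0.197],[160,-48,0,-0.197],[160,-48,0,-0.197],[160,-48,0,-0.197],[160,-48,0,-0.197],[160,-48,0,-0.197]]'
python3 - <<'E'
from station import robot, optics, telemetry
import pickle,cv2,numpy as np
from h import *
pickle.dump((optics.read_camera('wrist'),telemetry.sense()),open('v2.pkl','wb'))
for f in('v1','v2'):
    c,s=pickle.load(open(f+'.pkl','rb'));t=s['tcp_pos'];print(f,t.round(1) if hasattr(t,'round') else t,s['qpos'])
    v=[521,36.9,1.333]
    print('board',proj(c,loc(v,[(-110,75,12),(110,75,12),(110,-75,12),(-110,-75,12),(-70,0,182),(-70,0,12)])).round().tolist())
    v=[503,329,1.531]
    print('plate',proj(c,loc(v,[(-90,30,10),(90,30,10),(90,-30,10),(-90,-30,10),(-70,0,34),(25,0,46)])).round().tolist())
    im=c['image'].astype(int);r,g,b=im[...,0],im[...,1],im[...,2]
    for n,m in(('red',(r>90)&(r>2*g)&(r>2*b)),('brass',(r>1.5*b)&(g>1.2*b)&(r<1.8*g)&(r>60))):
        k,l,st,ce=cv2.connectedComponentsWithStats(m.astype(np.uint8));print(n,[(x.tolist(),e.round(1).tolist()) for x,e in zip(st[1:],ce[1:]) if x[4]>80])
E
```

```text
time: 11.58
tcp_pos: [514.7, 185.8, 218.8]
orientation: [0.786, 0.618, -0.0, 0.0]
force: [-0.7, 0.3, -0.3]
grip_width: 59.9
grip_force: 0.0
time: 12.47
tcp_pos: [505.9, 352.4, 219.2]
orientation: [0.722, 0.692, -0.0, 0.0]
force: [-0.0, -0.8, 0.6]
grip_width: 60.2
grip_force: 0.0
v1 [514.8 185.9 218.9] [ 3.46600814e-01  2.20186033e-01 -1.98235901e-01  1.15267826e+00
 -1.26019646e-04  2.15605806e+00]
board [[257.0, 390.0], [252.0, 209.0], [403.0, 209.0], [386.0, 390.0], [347.0, 531.0], [322.0, 361.0]]
plate [[225.0, 132.0], [171.0, -92.0], [244.0, -110.0], [288.0, 119.0], [249.0, 104.0], [219.0, -24.0]]
red [([211, 0, 26, 13, 240], [223.0, 4.7])]
brass [([480, 0, 31, 109, 2525], [494.6, 53.5]), ([228, 83, 37, 37, 860], [246.0, 100.9]), ([305, 246, 41, 11, 405], [324.9, 250.5]), ([289, 264, 9, 47, 406], [292.9, 286.8]), ([351, 265, 8, 46, 320], [354.5, 287.3])]
v2 [505.9 352.5 219.2] [ 6.08581709e-01  3.49484059e-01 -2.46705520e-02  1.19660412e+00
 -1.03263669e-04  2.22114818e+00]
board [[234.0, 489.0], [264.0, 345.0], [394.0, 367.0], [347.0, 505.0], [304.0, 677.0], [297.0, 474.0]]
plate [[256.0, 281.0], [251.0, 105.0], [316.0, 105.0], [312.0, 281.0], [284.0, 275.0], [283.0, 183.0]]
red [([271, 148, 19, 58, 1051], [280.2, 176.3])]
brass [([475, 216, 44, 92, 1801], [495.7, 261.3]), ([266, 249, 31, 37, 893], [281.1, 267.2])]
```

```bash
cat > pf.py <<'E'
from h import *
import cv2
th=np.linspace(0,2*np.pi,60)
cyl=np.array([(-70+16*np.cos(t),16*np.sin(t),z) for t in th for z in(10,34)])
box=np.array([(25+a*25,b*9,z) for a in(-1,1) for b in(-1,1) for z in(10,46)])
bb=lambda p:np.r_[p.min(0),p.max(0)]
def blobs(c):
    im=c['image'].astype(int);r,g,b=im[...,0],im[...,1],im[...,2];o={}
    for n,m in(('red',(r>50)&(r>2*g)&(r>2*b)),('brass',(r>1.4*b)&(g>1.1*b)&(r<1.9*g)&(r>45))):
        k,l,st,ce=cv2.connectedComponentsWithStats(m.astype(np.uint8))
        o[n]=[(np.r_[x[:2],x[:2]+x[2:4]-1],x[4]) for x in st[1:] if x[4]>15]
    return o
E
python3 - <<'E'
import pickle
from pf import *
c,s=pickle.load(open('v2.pkl','rb'));b=blobs(c);print(b)
red=max(b['red'],key=lambda x:x[1])[0];br=[x[0] for x in b['brass'] if x[1]>500 and x[0][0]<400][0]
f=lambda v:np.r_[bb(proj(c,loc(v[:3],box+[0,0,v[3]])))-red,bb(proj(c,loc(v[:3],cyl+[0,0,v[3]])))-br]
for fr in(0,1):
    g=(lambda v:f(np.r_[v,0])) if not fr else f
    r=least_squares(g,[503,329,1.531]+[0]*fr,x_scale=[10,10,.1,10][:3+fr]);print(r.x,r.fun.round(1))
    v=r.x;P=loc(v[:3],[(25,0,12),(-70,0,12)])[:, :2];t=s['tcp_pos'];print(P)
    print(toolstep([P[0,0],P[0,1],17],v[2]+np.pi/2,s))
E
```

```text
{'red': [(array([271, 148, 289, 205], dtype=int32), np.int32(1051))], 'brass': [(array([474, 216, 518, 307], dtype=int32), np.int32(1886)), (array([266, 249, 296, 285], dtype=int32), np.int32(922))]}
[500.30919824 331.80534061   1.52913808] [-1.4 -2.1  1.7  2.2 -1.5 -1.7  1.1  1.7]
[[501.35035311 356.78365113]
 [497.39396461 261.86607115]]
(array([  4.1,  -4.7, 202.2]), np.float64(-0.0))
[500.10243853 329.10312611   1.53014562  -8.25955808] [-1.1 -0.4  1.3  2.4 -1.  -2.3  0.8  0. ]
[[501.11842622 354.08247296]
 [497.25767298 259.16095494]]
(array([  1.4,  -4.9, 202.2]), np.float64(-0.001))
```

```bash
python3 inch.py '[[2,-4.8,30,0],[2,-4.8,65,0],[2,-4.8,100,0],[2,-4.8,135,0],[2,-4.8,165,0],[2,-4.8,185,0],[2,-4.8,197,0],[2,-4.8,203,0],[2,-4.8,203,0],[2,-4.8,203,0],[2,-4.8,203,0]]'
python3 inch.py '[[0,0,0,0],[0,0,0,0],[0,0,0,0],[0,0,0,0],[0,0,0,0],[0,0,0,0],[0,0,0,0],[0,0,0,0],[0,0,0,0],[0,0,0,0]]' 5 115
python3 - <<'E'
from pf import *; from station import robot, optics, telemetry
s=telemetry.sense();print(s['tcp_pos'],s['force'],s['moment'])
for n in('scene','side'):print(n,{k:[(x[0].tolist(),int(x[1])) for x in v] for k,v in blobs(optics.read_camera(n)).items()})
E
```

```text
time: 13.43
tcp_pos: [502.2, 356.7, 17.8]
orientation: [0.721, 0.693, 0.001, 0.0]
force: [-0.6, -0.1, -0.2]
grip_width: 60.0
grip_force: 0.0
time: 14.27
tcp_pos: [501.6, 356.4, 17.1]
orientation: [0.721, 0.693, 0.001, 0.0]
force: [-0.2, -1.2, 5.2]
grip_width: 15.9
grip_force: 113.1
[501.64685024 356.41272762  17.09276275] [-0.18841848 -1.23572253  5.2041501 ] [-0.17704146  0.12653762  0.12229016]
scene {'red': [([420, 162, 428, 172], 65)], 'brass': [([124, 0, 205, 27], 1795), ([236, 0, 249, 19], 149), ([311, 0, 412, 14], 1133), ([421, 0, 438, 6], 109), ([480, 0, 511, 27], 459), ([512, 0, 524, 11], 59), ([510, 0, 550, 34], 469), ([548, 0, 555, 16], 56), ([62, 5, 121, 32], 1309), ([549, 17, 559, 31], 56), ([0, 56, 29, 136], 1357), ([263, 79, 303, 90], 246), ([527, 135, 559, 152], 468), ([176, 152, 197, 178], 428), ([525, 153, 559, 200], 1170), ([389, 164, 400, 177], 131), ([307, 180, 312, 192], 60), ([338, 183, 342, 195], 60), ([315, 194, 334, 199], 97), ([117, 198, 131, 208], 82), ([516, 217, 541, 261], 269), ([393, 239, 433, 246], 284), ([194, 264, 231, 272], 271), ([74, 276, 83, 285], 26)]}
side {'red': [([144, 161, 154, 177], 89)], 'brass': [([127, 0, 170, 83], 917), ([0, 3, 118, 133], 4758), ([197, 59, 201, 73], 29), ([178, 60, 180, 84], 38), ([190, 72, 204, 94], 53), ([205, 72, 209, 90], 39), ([61, 112, 89, 128], 266), ([216, 143, 236, 163], 149), ([160, 179, 172, 192], 122), ([205, 215, 216, 228], 65), ([221, 222, 234, 231], 60), ([345, 223, 375, 247], 247), ([484, 232, 493, 246], 39), ([0, 281, 16, 301], 54), ([12, 288, 26, 309], 40), ([277, 315, 312, 358], 906), ([76, 327, 107, 365], 443), ([390, 347, 399, 352], 21)]}
```

```bash
python3 inch.py '[[0,0,-3,0],[0,0,-8,0],[0,0,-15,0],[0,0,-25,0],[0,0,-40,0],[0,0,-60,0],[0,0,-85,0],[0,0,-110,0],[0,0,-135,0],[0,0,-160,0],[0,0,-180,0],[0,0,-195,0]]'
python3 inch.py '[[0,0,-10,0],[0,0,-15,0],[0,0,-15,0],[0,0,-15,0],[0,0,-15,0],[0,0,-15,0]]'
cat > lv.py <<'E'
from pf import *; from station import robot, optics, telemetry
def cyc(c,lo,hi):
    for x,a in blobs(c)['brass']:
        m=(x[:2]+x[2:])/2
        w=x[2:]-x[:2]
        if a>80 and 7<w[0]<24 and 7<w[1]<24: yield m,a,x
def tri(S,D,a,b):
    f=lambda P:np.r_[proj(S,P)[0]-a,proj(D,P)[0]-b];r=least_squares(f,[500,150,150.]);return r.x,r.fun
E
python3 - <<'E'
from lv import *
s=telemetry.sense();print(s['tcp_pos'],s['force'],s['moment'],s['grip_width'])
S,D=optics.read_camera('scene'),optics.read_camera('side')
print('before',tri(S,D,[394.5,170.5],[166,185.5]))
Rt=R.from_quat(s['orientation']).as_matrix();h=s['tcp_pos']+Rt@np.array([-95,0,-5.])
print('expect px',proj(S,h),proj(D,h))
for c in(S,D):print([(m.tolist(),int(a),x.tolist()) for m,a,x in cyc(c,0,0)])
E
```

```text
time: 15.37
tcp_pos: [501.3, 356.3, 214.1]
orientation: [0.721, 0.693, 0.001, 0.0]
force: [0.9, -0.5, -4.8]
grip_width: 15.8
grip_force: 112.5
time: 15.87
tcp_pos: [500.2, 355.5, 224.6]
orientation: [0.721, 0.693, -0.001, -0.0]
force: [0.2, -0.2, -6.2]
grip_width: 16.2
grip_force: 112.5
[500.2216648  355.510282   224.60012857] [ 0.21350829 -0.2419249  -6.22022231] [ 0.13182582 -0.05678683  0.01181897] 16.223626034791824
before (array([498.60297288, 260.40253684,  23.48979334]), array([-0.22178641,  0.21194975, -0.25617275, -0.18606919]))
expect px [[409.8632258  115.05036316]] [[148.55721515 126.72299349]]
[([242.5, 9.5], 147, [236, 0, 249, 19]), ([410.0, 115.0], 161, [403, 108, 417, 122]), ([124.0, 203.0], 86, [117, 198, 131, 208])]
[([149.0, 127.0], 146, [143, 120, 155, 134]), ([226.0, 153.0], 148, [216, 143, 236, 163])]
```

The plate is held level (bushing within 0.5 px of prediction in both cameras). Move it over the rod.

Run:
```python
from h import *; from station import robot, optics, telemetry
s=telemetry.sense();print(toolstep([525.5,61,224.6],-.238,s))
```

```text
(array([-293.4,   36.8,    0.6]), np.float64(0.198))
```

```bash
python3 inch.py '[[-15,2,0,0.01],[-40,5,0,0.03],[-70,9,0,0.05],[-100,13,0,0.07],[-130,16,0,0.09],[-160,20,0,0.11],[-190,24,0,0.13],[-220,28,0,0.15],[-245,31,0,0.17],[-268,33,0,0.185],[-284,35.5,0,0.195],[-293.4,36.8,0,0.198]]'
python3 inch.py '[[0,0,0,0],[0,0,0,0],[0,0,0,0],[0,0,0,0]]'
python3 - <<'E'
from lv import *
s=telemetry.sense();print(s['tcp_pos'],s['force'],toolstep([525.5,61,224.6],-.238,s))
S,D=optics.read_camera('scene'),optics.read_camera('side')
Rt=R.from_quat(s['orientation']).as_matrix();h=s['tcp_pos']+Rt@np.array([-95,0,-5.])
print('hole expect',h,proj(S,h),proj(D,h))
for c in(S,D):print([(m.tolist(),int(a),x.tolist()) for m,a,x in cyc(c,0,0)])
print('rod proj',proj(S,[(503.1,-31.3,z) for z in(47,100,150,182)]).round(1).tolist(),proj(D,[(503.1,-31.3,z) for z in(47,100,150,182)]).round(1).tolist())
def cr(im,x,y,w,h,k):
    c=cv2.resize(cv2.convertScaleAbs(im[y:y+h,x:x+w],alpha=1.7),None,fx=k,fy=k,interpolation=2)
    for i in range(0,w,10):cv2.line(c,(i*k,0),(i*k,5),(255,0,0),1);cv2.putText(c,str(x+i),(i*k,15),0,.32,(255,0,0),1)
    for j in range(10,h,10):cv2.line(c,(0,j*k),(5,j*k),(255,0,0),1);cv2.putText(c,str(y+j),(7,j*k+4),0,.32,(255,0,0),1)
    return c
A=np.zeros((600,800,3),np.uint8)
A[:,:400]=cr(S['image'],260,100,80,120,5);A[:,400:]=cr(D['image'],195,140,80,120,5)
cv2.imwrite('pics/al.png',A[:,:,::-1])
import pickle;pickle.dump((S,D,s),open('al.pkl','wb'))
E
```

```text
time: 16.97
tcp_pos: [525.6, 58.9, 225.9]
orientation: [0.787, 0.617, -0.0, 0.0]
force: [0.1, 0.5, -5.0]
grip_width: 15.9
grip_force: 112.6
time: 17.3
tcp_pos: [525.8, 62.2, 225.9]
orientation: [0.786, 0.619, 0.0, -0.0]
force: [0.3, 0.9, -5.4]
grip_width: 16.4
grip_force: 112.6
[525.84017475  62.21612279 225.92655394] [ 0.30353532  0.87170522 -5.40364171] (array([-1.3, -0. ,  1.3]), np.float64(0.001))
hole expect [503.56161646 -30.13630469 230.89595825] [[290.67547243 127.5628647 ]] [[230.66880816 179.12874764]]
[([245.0, 9.5], 194, [236, 0, 254, 19]), ([485.5, 9.5], 160, [474, 0, 497, 19]), ([290.5, 127.5], 174, [284, 120, 297, 135]), ([124.0, 203.0], 90, [117, 198, 131, 208])]
[([227.5, 153.5], 128, [219, 144, 236, 163]), ([232.0, 179.0], 207, [225, 171, 239, 187])]
rod proj [[289.7, 176.8], [289.8, 163.8], [289.9, 150.7], [290.0, 141.8]] [[237.0, 232.5], [235.4, 218.7], [233.8, 204.7], [232.7, 195.1]]
```

View pics/al.png

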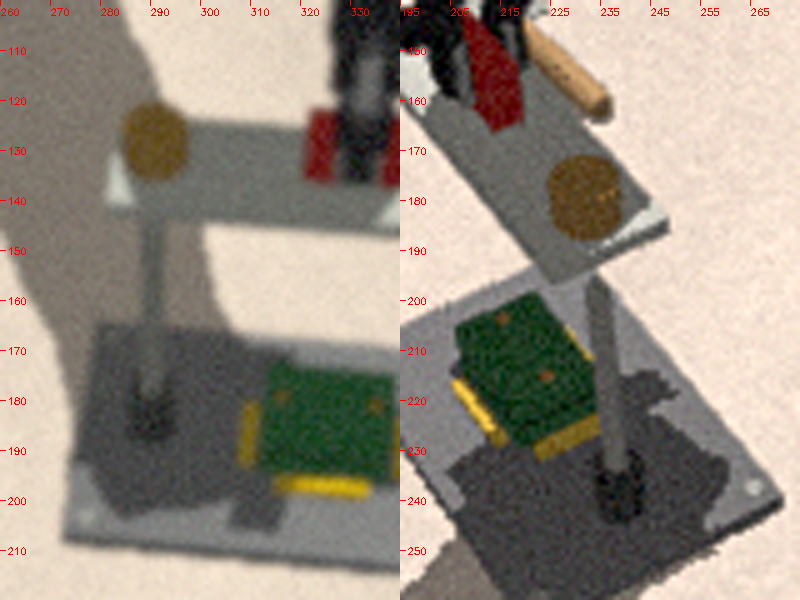

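In the scene view the bushing (290.5,127.5) lies over the rod (axis about 290.3, collar 289.9,184). In the side view the bushing (232,179) lines up with the rod line from (234.4,195) to (238.4,232). Both show the same offset from prediction, so they're aligned to about 1 mm. Lower gently, watching the force.

```bash
python3 inch.py '[[0,0,5,0],[0,0,12,0],[0,0,19,0],[0,0,24,0],[0,0,24,0],[0,0,24,0],[0,0,24,0]]'
python3 inch.py '[[0,0,2,0],[0,0,4,0],[0,0,6,0],[0,0,8,0],[0,0,8,0]]'
python3 inch.py '[[0,0,2,0],[0,0,4,0],[0,0,6,0],[0,0,6,0]]'
python3 - <<'E'
from station import robot, optics, telemetry
s=telemetry.sense();print(s['force'],s['moment'],s['tcp_pos'])
E
```

```text
time: 17.98
tcp_pos: [526.0, 61.3, 202.0]
orientation: [0.786, 0.618, 0.0, 0.0]
force: [-0.1, -0.2, -5.2]
grip_width: 16.3
grip_force: 112.5
time: 18.4
tcp_pos: [525.6, 61.3, 193.5]
orientation: [0.786, 0.618, -0.0, -0.0]
force: [-0.2, -0.4, -5.3]
grip_width: 16.3
grip_force: 112.5
time: 18.73
tcp_pos: [525.6, 61.3, 187.5]
orientation: [0.786, 0.618, -0.0, -0.0]
force: [-0.2, -0.3, -5.1]
grip_width: 16.0
grip_force: 112.5
[-0.16038472 -0.27378317 -5.07584225] [ 0.1547955  -0.00757146  0.05142376] [525.63045346  61.30811104 187.47515476]
```

```bash
python3 inch.py '[[0,0,2,0],[0,0,4,0],[0,0,6,0],[0,0,6,0]]'
python3 inch.py '[[0,0,2,0],[0,0,4,0],[0,0,6,0],[0,0,6,0]]'
python3 - <<'E'
from station import robot, optics, telemetry
s=telemetry.sense();print(s['force'],s['moment'],s['tcp_pos'])
E
```

```text
time: 19.07
tcp_pos: [525.6, 61.3, 181.5]
orientation: [0.786, 0.618, -0.0, -0.0]
force: [0.3, 0.5, -6.1]
grip_width: 16.3
grip_force: 112.5
time: 19.4
tcp_pos: [525.6, 61.3, 175.5]
orientation: [0.786, 0.618, -0.0, -0.0]
force: [-0.5, 0.5, -5.7]
grip_width: 16.2
grip_force: 112.5
[-0.49193283  0.50901043 -5.65393937] [ 0.1215639  -0.04925734  0.02186931] [525.64155188  61.29416126 175.49499474]
```

```bash
python3 inch.py '[[0,0,3,0],[0,0,6,0],[0,0,9,0],[0,0,12,0],[0,0,15,0],[0,0,15,0]]'
python3 inch.py '[[0,0,3,0],[0,0,6,0],[0,0,9,0],[0,0,12,0],[0,0,15,0],[0,0,15,0]]'
python3 - <<'E'
from lv import *
s=telemetry.sense();print(s['force'],s['moment'],s['tcp_pos'])
S,D=optics.read_camera('scene'),optics.read_camera('side')
Rt=R.from_quat(s['orientation']).as_matrix();h=s['tcp_pos']+Rt@np.array([-95,0,-5.])
print(proj(S,h),proj(D,h))
for c,n in((S,'sc'),(D,'si')):
    print([(m.tolist(),int(a),x.tolist()) for m,a,x in cyc(c,0,0)])
    u,v=proj(c,h)[0].astype(int);print(c['image'][v-20:v+12:2,u-10:u+12:2].mean(2).astype(int))
E
```

```text
time: 19.9
tcp_pos: [525.4, 61.3, 160.2]
orientation: [0.786, 0.618, -0.001, -0.0]
force: [-0.2, -0.3, -5.0]
grip_width: 16.6
grip_force: 112.5
time: 20.4
tcp_pos: [525.4, 61.3, 145.2]
orientation: [0.786, 0.618, -0.0, -0.0]
force: [0.1, 0.2, -5.7]
grip_width: 16.5
grip_force: 112.5
[ 0.08447823  0.18597936 -5.69465557] [ 0.18646677 -0.00705171 -0.00639937] [525.43798309  61.28256044 145.23361647]
[[290.03411194 150.60834965]] [[233.66056028 204.54472344]]
[([245.0, 9.5], 190, [236, 0, 254, 19]), ([290.0, 151.5], 128, [284, 145, 296, 158]), ([124.0, 203.0], 87, [117, 198, 131, 208])]
[[ 75  67  72  69  73  71  70  68  75 113 129]
 [ 70  69  67  72  70  69  71  73  70  86 127]
 [ 67  70  70  71  74  67  69  69  74  73 112]
 [ 67  68  70  69  71  70  71  72  74  75  94]
 [ 72  71  70  73  70  66  73  74  74  74  90]
 [ 70  68  70  73  73  65  68  74  75  69  90]
 [ 70  72  69  74  69  63  68  73  71  73  86]
 [ 72  70  70  64  55  52  54  63  68  74  74]
 [ 70  72  62  46  48  53  53  49  62  66  67]
 [ 71  68  55  40  49  47  44  41  52  62  61]
 [ 74  69  54  50  46  53  51  43  55  
[... 342 characters left out ...]
  60  57  52  63 134 130 128 136 124 126]
 [ 37  56  61  58  52  81 140 134 131 129 127]
 [ 59  59  58  59  61  56 103 128 131 130 128]
 [ 66  65  60  55  58  61  57 104 138 132 128]
 [ 61  59  63  64  62  59  59  58 114 132 134]
 [ 60  59  63  59  61  47  47  62  68 129 130]
 [ 62  62  60  58  45  51  50  36  38  74 130]
 [ 61  62  66  37  32  51  51  37  35  48  68]
 [ 59  57  61  34  32  49  44  39  35  46  60]
 [ 65  62  57  37  43  42  35  41  61  35  61]
 [ 57  60  63  34  34  36  42  39  37  43  58]
 [ 59  59  57  36  40  30  39  38  40  34  77]
 [ 61  58  55  49  40  41  41  37  29  68 127]
 [ 54  60  61  61  48  37  36  47  77  93  71]
 [ 43  57  62  61  57  60  61  62  60  51  43]]
```

The rod is emerging through the bushing with no side force. Continue.

```bash
python3 inch.py '[[0,0,3,0],[0,0,7,0],[0,0,11,0],[0,0,15,0],[0,0,19,0],[0,0,23,0],[0,0,27,0],[0,0,30,0],[0,0,30,0]]'
python3 inch.py '[[0,0,3,0],[0,0,7,0],[0,0,11,0],[0,0,15,0],[0,0,19,0],[0,0,23,0],[0,0,27,0],[0,0,30,0],[0,0,30,0]]'
python3 inch.py '[[0,0,3,0],[0,0,6,0],[0,0,9,0],[0,0,12,0],[0,0,14,0],[0,0,15,0],[0,0,15,0]]'
```

```text
time: 21.25
tcp_pos: [525.4, 61.3, 115.1]
orientation: [0.786, 0.618, -0.001, -0.0]
force: [-0.9, 0.7, -6.0]
grip_width: 15.8
grip_force: 112.5
time: 22.0
tcp_pos: [525.4, 61.3, 85.2]
orientation: [0.786, 0.618, -0.0, -0.0]
force: [-0.7, 0.1, -5.2]
grip_width: 16.1
grip_force: 112.5
time: 22.58
tcp_pos: [525.7, 61.3, 70.7]
orientation: [0.786, 0.618, -0.0, -0.0]
force: [0.0, -0.3, -5.1]
grip_width: 15.8
grip_force: 112.5
```

```bash
python3 inch.py '[[0,0,1,0],[0,0,2,0],[0,0,3,0],[0,0,3,0],[0,0,3,0]]'
python3 inch.py '[[0,0,0.5,0],[0,0,1,0],[0,0,1.5,0],[0,0,1.5,0],[0,0,1.5,0]]'
```

```text
time: 23.0
tcp_pos: [525.9, 61.3, 68.0]
orientation: [0.786, 0.618, -0.0, -0.0]
force: [-0.0, 0.6, -5.7]
grip_width: 16.4
grip_force: 112.5
time: 23.42
tcp_pos: [525.9, 61.3, 66.5]
orientation: [0.786, 0.618, -0.0, -0.0]
force: [0.9, -0.1, -5.4]
grip_width: 16.2
grip_force: 112.5
```

```bash
python3 inch.py '[[0,0,0.3,0],[0,0,0.6,0],[0,0,0.8,0],[0,0,0.8,0]]'
python3 inch.py '[[0,0,0.3,0],[0,0,0.6,0],[0,0,0.8,0],[0,0,0.8,0]]'
```

```text
time: 23.75
tcp_pos: [525.9, 61.3, 65.6]
orientation: [0.786, 0.618, -0.0, -0.0]
force: [0.3, 0.1, -6.0]
grip_width: 16.3
grip_force: 112.5
time: 24.08
tcp_pos: [526.0, 61.4, 65.1]
orientation: [0.786, 0.618, 0.0, 0.0]
force: [-0.6, 0.0, -2.2]
grip_width: 16.6
grip_force: 113.0
```

```bash
python3 inch.py '[[0,0,0.2,0],[0,0,0.4,0],[0,0,0.4,0]]'
python3 - <<'E'
from station import robot, optics, telemetry
s=telemetry.sense();print(s['force'],s['moment'],s['tcp_pos'])
E
```

```text
time: 24.33
tcp_pos: [526.0, 61.4, 65.1]
orientation: [0.786, 0.618, 0.0, 0.0]
force: [-4.0, 0.9, 5.0]
grip_width: 16.2
grip_force: 113.8
[-4.04109249  0.92489278  5.04846125] [ 0.0987314   0.7655285  -0.04673683] [525.99706154  61.37842513  65.06941102]
```

Resting on the mould at +5 N. Release and retreat straight up.

```bash
python3 inch.py '[[0,0,0,0],[0,0,0,0],[0,0,0,0],[0,0,0,0],[0,0,0,0],[0,0,0,0]]' 50 30
python3 inch.py '[[0,0,-5,0],[0,0,-15,0],[0,0,-35,0],[0,0,-65,0],[0,0,-95,0],[0,0,-125,0],[0,0,-145,0],[0,0,-155,0],[0,0,-155,0],[0,0,-155,0],[0,0,-155,0]]'
python3 - <<'E'
from pf import *; from station import robot, optics, telemetry
s=telemetry.sense();print(s['tcp_pos'],s['force'])
c=optics.read_camera('wrist');b=blobs(c);print(b)
red=max(b['red'],key=lambda x:x[1])[0]
v=[520.3,36.8,1.333]
for z in(48,):
    print('exp red',bb(proj(c,loc(v,box+[0,0,z]))),'brass',bb(proj(c,loc(v,cyl+[0,0,z]))))
for n in('scene','side'):
    c=optics.read_camera(n);B=blobs(c);print(n,[x[0].tolist() for x in B['red']],[x[0].tolist() for x in B['brass'] if x[1]>60 and abs(x[0]-bb(proj(c,loc(v,cyl+[0,0,48])))).max()<8])
    print('exp',bb(proj(c,loc(v,box+[0,0,48]))).round(),bb(proj(c,loc(v,cyl+[0,0,48]))).round())
E
```

```text
time: 24.83
tcp_pos: [526.1, 61.3, 64.5]
orientation: [0.786, 0.618, 0.0, 0.0]
force: [-0.3, -0.6, 0.6]
grip_width: 49.7
grip_force: 0.0
time: 25.75
tcp_pos: [525.0, 61.2, 218.1]
orientation: [0.786, 0.618, -0.001, -0.001]
force: [0.4, 0.2, 0.8]
grip_width: 49.8
grip_force: 0.0
[525.01403173  61.22910561 218.07311415] [0.36232512 0.22278235 0.83431262]
{'red': [(array([275, 160, 297, 226], dtype=int32), np.int32(1434))], 'brass': [(array([248, 151, 250, 202], dtype=int32), np.int32(116)), (array([321, 150, 325, 202], dtype=int32), np.int32(176)), (array([269, 273, 303, 314], dtype=int32), np.int32(951))]}
exp red [275.90747915 158.01637682 300.51160977 230.14157988] brass [269.16335299 272.36837428 306.52564801 318.41115173]
scene [[318, 168, 335, 179]] [[284, 166, 296, 178]]
exp [316. 165. 336. 181.] [284. 164. 296. 179.]
side [[211, 191, 225, 212]] [[231, 220, 244, 234]]
exp [209. 190. 226. 214.] [230. 218. 243. 235.]
```

The handle and bushing match the closed pose in all three cameras, and the gripper is clear.

```bash
python3 -c "
from station import robot, optics, telemetry
print(robot.sign_off())"
```

```text
the job is handed in; nothing more can be done
None
```

The green mould sits between the yellow rails and the plate lies on it, with its red handle over the mould as closely as the cameras show. Both are released, nothing else was moved on purpose, and the job was handed in at about 26 s, with no verdict returned.

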